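# Fit the back plate on a clock movement

## Task

A clock movement stands in its holder with its four pillars pointing up. Pick up the back plate that belongs to it (the oblong one with one end narrower, not the round one) and lower it over the four pillar ends, narrow end over the narrow pair, until it lies flush on the shoulders of all four pillars, then let go. Do not drop the plate or force it down, and leave the other loose things on the bench where they are.

Things in the scene. Friction and masses are not known exactly. Their poses are not given: they have to be found in the camera images.
- movement: The movement, immovable in its holder: grey base 116 (x) by 150 mm (y), two dark jaws, brass front plate, brass wheels and barrels among four upright steel pillars. Origin: centre of the base's underside, on the bench; x points to the narrow pair of pillars. Only the pillars' ends stand higher than 77 mm; the jaw screw's head sticks out to y = -90 mm.
- pillar_seat (a point): Centre of the plane of the four flat shoulders, 78 mm straight above the movement's origin, same axes. Pillars at x = -50, y = +-38 mm (wide pair) and x = +50, y = +-26 mm (narrow pair), 14 mm thick up to the shoulder, then a pin of 6 mm diameter, 12 mm high, its last 4 mm tapering to 2.6 mm. With the plate home, the plate's origin and axes coincide with these.
- back_plate: The brass back plate, loose, flat on the bench, bridge up, about 0.42 kg. 124 mm long (x), 4 mm thick, 98 mm wide over the half at -x, 74 mm over the half at +x. Origin: middle of the length and width, on the underside; x to the narrow end, z up. Through holes of 8.5 mm diameter at x = -50, y = +-38 mm and x = +50, y = +-26 mm.
- bridge_bar (a point): Centre of the bridge on the plate, at x = -4, y = 0, z = 26 mm from the plate's origin, same axes, near its balance point: a brass bar along x, 64 mm long, 12 mm wide (y), from 20 to 32 mm above the plate's underside, with a foot under each end. Good to grip by its two long sides; nothing else on the plate is higher than 8 mm.
- round_plate: A round brass plate from another clock, 100 mm diameter, 4 mm thick, with a smaller bridge 26 mm high, lying loose. Not wanted. Origin: centre of the underside.
- wristwatch: A wristwatch lying on its back, case 40 mm diameter and 11 mm high, with an open leather strap 162 mm long over all. Origin: under the case.
- loupe: A black eyepiece loupe standing on its wide end, 34 mm diameter, 28 mm high. Origin: centre of the underside.
- screwdriver: A small screwdriver with a black handle, 150 mm long, lying flat.
- oil_bottle: A small green glass oil bottle, 24 mm diameter, 48 mm high. Origin: centre of the underside.
- nut_jar: A white plastic jar, 42 mm diameter, 50 mm high. Origin: centre of the underside.
- spare_barrel: A spare brass mainspring barrel, a drum 40 mm diameter and 22 mm high with an 8 mm arbor end to 30 mm. Origin: centre of the underside.
Mind the look-alikes: they are no part of the job. Leave any red look-alike of the back_plate alone.

How it is judged (in metres and radians):
At the end, for the whole second after the job is handed in: The back plate rests on all four shoulders, released and still: its origin within 3 mm sideways and 1.5 mm in height of the centre of the shoulder plane, within 0.025 rad of level and 0.06 rad of the movement's direction (horizontal distance between back_plate and pillar_seat below 0.003 m and z of back_plate in the frame of pillar_seat between -0.0015 and 0.0015 m and angle between back_plate's own z axis and vertical below 0.025 rad and angle between the x axis of back_plate and the x axis of movement, either way round below 0.06 rad and linear speed of back_plate below 0.01 m/s); the robot touches nothing.
It fails at once if the plate is dropped: it falls free, touched by nothing of the robot, faster than 0.45 m/s (a fall of more than 10 mm) (linear speed of back_plate above 0.45 m/s and contact force between back_plate and the fingers below 0.1 N and contact force between back_plate and the arm below 0.1 N).
It fails at once if the plate is forced: it presses on the movement with more than 80 N (contact force between back_plate and movement above 80 N).
It fails at once if another loose thing is shifted by more than 25 mm (distance of any of round_plate, wristwatch, loupe, screwdriver, oil_bottle, nut_jar, spare_barrel from where it was at the start of the episode above 0.025 m).
It also fails if it takes over 40 s, if anything falls off the work surface, if the arm or the gripper's body presses on something with over 40 N, if the wrist force passes 120 N, or if a joint passes its speed limit or range.

## Robot

A 6-joint arm with a two-finger parallel gripper is mounted at the origin on the work surface. World frame = base frame: x ahead of the robot, y to its left, z up, the work surface at z = 0. Lengths are in m, angles in degrees, forces in N, time in s.
With the tool pointing down it reaches from about 0.25 to 0.725 m from the base axis. Payload 9.7 kg.
Tool frame: the origin (TCP) lies on the centre line of the jaws, within the pads' length; the fingertips stand tip_extent ahead of it and the grasp point (between the pads) lies 3 mm ahead of it (tip_extent is the distance from the TCP to the fingertips, in m); z points along the fingers, y is the line along which they close (so a half turn about z gives the same grasp; the last joint's range is limited). The gripper opens to 85 mm and grips with 20 to 120 N. Pads are 22 mm wide; open, the fingers measure 114 mm over their backs; the gripper's body (76 mm by 85 mm) begins 54 mm behind the grasp point. The pads swing forward as they close: fully open they stand 13 mm farther back than shut.
Start: joints at [68.526, 4.979, 10.078, 95.1, 0, 90], TCP at [0.201, 0.512, 0.253] pointing down, gripper open.
Joint ranges: [-179.16, 179.16], [-48.56, 103.87], [-65.8, 70.77], [-126.05, 130.52], [-82.76, 87.17], [-180, 180]. Speed limits (degrees/s): [127.2, 127.2, 147.25, 180, 180, 180].

## Interface

Orientations are given as [roll, pitch, yaw] about the fixed x, y, z axes, in that order (R = Rz(yaw) Ry(pitch) Rx(roll)).
In Python, from workcell import * gives the robot as it stands.
- The arm moves only by the tool servo_tool, never from a script. Its argument "rows" is a list of rows, each an object with "offset": the shift along the tool's x, y, z as a fraction of full scale, a list of three; "yaw": the turn about the tool's z as a fraction of full scale; "claw": the closure, from 0 (fully open) to 1 (shut). A call has 1 to 12 rows; each row is the pose to reach, as a shift and turn from the pose commanded when the call began, along the tool's axes at that moment, turning the shorter way round; what a row does not reach only later rows make up. Full scale, the value 1, is 0.1 m for a shift and pi rad for a turn. A row lasts 1/8 s, in which the tool goes at most 62.5 mm and 10.7 degrees, less where a joint would pass 70% of its speed; a pose out of reach is approached as far as the arm can. A call with a number of a shift or a turn outside -1 to 1 is refused whole. A call with a gripper value outside its range is refused whole. The fingers move at their own pace and stop on an object; "squeeze" is the grip in N (left out, the last holds). Time passes only in rows, so rows that repeat a pose let the fingers close. It gives the time, the measured TCP pose, the force, the opening and the grip force at its end, in the units of the state.
- get_obs(): the state, without advancing time (a new reading comes with each control period).
- camera(name): name is "scene" or "top"; returns (picture, depth): 420x560x3 uint8, red, green, blue; 420x560 float32, m along the optical axis (not along the pixel's ray), 0 where there is no reading.
- camera_info(name): a dict with "fx", "fy", "cx", "cy" (pixels), "cam_to_world" (4x4, takes a point from camera to world coordinates). Camera axes: x right, y up, looking along -z (the intrinsics and any distortion apply to the point x, -y, -z); pixel columns grow to the right and rows downward; lengths in m; the calibration is good to about 2 mm. A picture is of the moment at which its call begins. camera_info takes no time and is no camera call.
- job_done(): hands the job in; it is judged then, once.
The state is a dict: "time": time; "q": joint angles; "qd": joint speeds; "joint_efforts": joint torques, N m; "ee_pos": TCP position; "tcp_rot": TCP orientation; "wrist_force": force on the tool from outside, world axes, zero at the start; "torque": the same for the moment, N m; "opening": finger opening in m; "grasp_force": force on a finger pad.
Only numpy, scipy, OpenCV 4.12 (cv2) and the standard library are available. Lean on these libraries where they do the work, as an engineer would, in place of code of your own. Each camera call takes 0.05 s, during which the arm holds its last target. There are 200 camera calls.

## Working session

There is one attempt and no reset: what is moved stays moved. The work goes in short steps, Python scripts to look and compute and a tool call to move; the robot and the scene stay as the last step left them, time stands still between calls to the robot, and variables do not carry over. Pictures are saved under pics/ and viewed, at most 10 in all, crops included, and the job is handed in when it is done.

Besides the shell and the picture viewer there is one more tool, called after "Call:" as name(argument=value, ...), one argument or row to a line, values as JSON. servo_tool: Moves the arm, as the interface text tells. Its arguments: {"type":"object","properties":{"rows":{"type":"array"},"squeeze":{"type":"number"}},"required":["rows"]}

```bash
mkdir -p pics; ls; cat > h.py <<'E'
from workcell import *
import numpy as np, cv2
def snap(n,tag):
    p,d=camera(n); np.savez(f'pics/{tag}.npz',p=p,d=d); cv2.imwrite(f'pics/{tag}.png',p[:,:,::-1]); return p,d
def cloud(d,n):
    c=camera_info(n); v,u=np.indices(d.shape)
    P=np.stack([(u-c['cx'])/c['fx']*d,-(v-c['cy'])/c['fy']*d,-d,np.ones_like(d)],-1)
    return (P@np.array(c['cam_to_world']).T)[...,:3]
def ray(n,u,v,z):
    c=camera_info(n);T=np.array(c['cam_to_world'])
    r=T[:3,:3]@np.array([(u-c['cx'])/c['fx'],-(v-c['cy'])/c['fy'],-1]);o=T[:3,3]
    return o+r*(z-o[2])/r[2]
E
python3 - <<'E'
from h import *
for n in('top','scene'):
    p,d=snap(n,n+'0'); i=camera_info(n); print({k:i[k] for k in i})
print(get_obs())
E
```

```text
pics
{'fx': 382.63139516625546, 'fy': 382.63139516625546, 'cx': 280.30493595620464, 'cy': 211.64648058418015, 'cam_to_world': array([[-2.47427489e-02,  9.82332330e-01, -1.85501996e-01,
         3.19079005e-01],
       [-9.99682098e-01, -2.52125644e-02, -1.73766269e-04,
         2.49366433e-02],
       [-4.84767725e-03,  1.85438725e-01,  9.82643872e-01,
         1.18800650e+00],
       [ 0.00000000e+00,  0.00000000e+00,  0.00000000e+00,
         1.00000000e+00]])}
{'fx': 396.73372591400124, 'fy': 396.73372591400124, 'cx': 285.37802151874223, 'cy': 210.62863681149702, 'cam_to_world': array([[ 0.34898924, -0.64665008,  0.67826999,  1.13185281],
       [ 0.93706495,  0.23248822, -0.26049665, -0.22173386],
       [ 0.0107604 ,  0.72649357,  0.68708901,  0.68691118],
       [ 0.        ,  0.        ,  0.        ,  1.        ]])}
{'time': 0.1, 'q': array([ 6.85280687e+01,  5.00835490e+00,  1.00389920e+01,  9.51009285e+01,
       -1.23714107e-05,  9.00012389e+01]), 'qd': array([-0.00718803, -0.11508903,  0.18520185, -0.00753991, -0.09440851,
       -0.17667883]), 'joint_efforts': array([-6.51423234e-04, -5.21564984e+01,  4.65653086e+01,  1.61460950e-02,
       -8.07120182e-05,  1.25462930e-05]), 'ee_pos': array([0.201256  , 0.51165289, 0.25265005]), 'tcp_rot': array([-1.79929709e+02,  1.38913170e-05,  1.58526830e+02]), 'wrist_force': array([ 0.37399195, -0.26951075,  0.58581641]), 'torque': array([-0.05495989, -0.02664773, -0.01455231]), 'grasp_force': 0.0, 'opening': 0.08527032992534646}
```

View pics/top0.png

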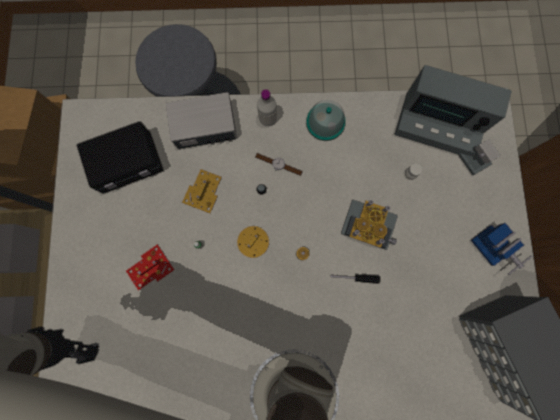

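View pics/scene0.png

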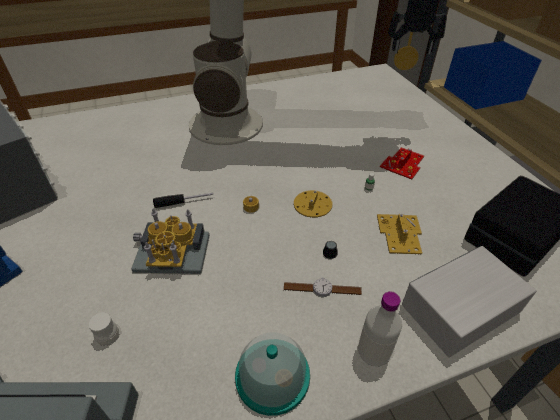

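Candidates in the top view: brass oblong plate (204,190), round brass plate (253,241), red look-alike (150,267). The brass oblong with one narrower end fits; I'll confirm it in a crop with the movement alongside.

```bash
python3 - <<'E'
import cv2,numpy as np
t=cv2.imread('pics/top0.png');s=cv2.imread('pics/scene0.png')
f=lambda im,x,y,r:cv2.resize(im[y-r:y+r,x-r:x+r],(390,290*390//390 if 0 else 390),interpolation=cv2.INTER_CUBIC)
g=lambda im,x,y:cv2.resize(im[y-28:y+28,x-38:x+38],(400,295),interpolation=cv2.INTER_CUBIC)
h=lambda im,x,y:cv2.resize(im[y-37:y+37,x-50:x+50],(400,296),interpolation=cv2.INTER_CUBIC)[:295]
cv2.imwrite('pics/crop1.png',np.vstack([np.hstack([g(t,204,190),g(t,371,225)]),np.hstack([h(s,402,232),h(s,172,240)])]))
E
```

```text
(no output)
```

View pics/crop1.png

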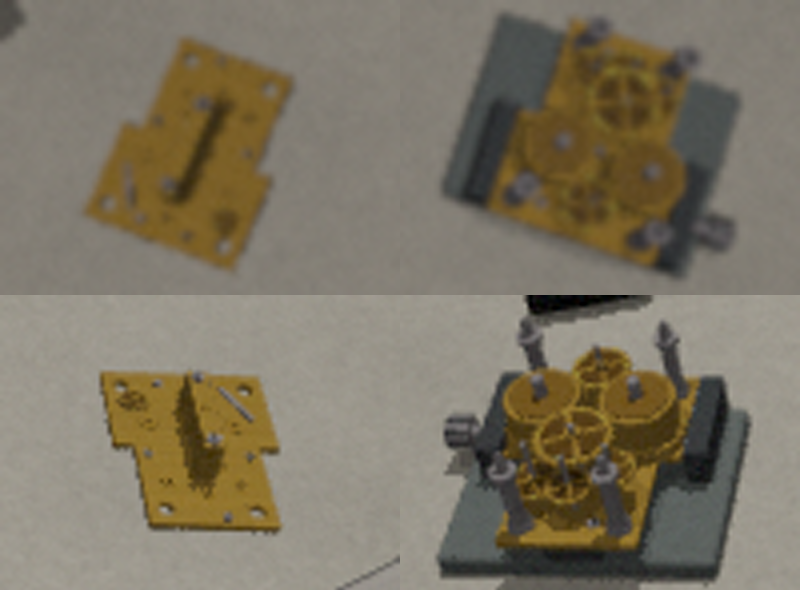

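The crop shows the brass oblong with four holes; in the top view its narrow end points up and right (holes near pixels (201,173), (217,179), (190,204), (208,209)). The movement's narrow pillar pair is at about (371,203), (387,207) and the wide pair at (356,232), (381,242).

```bash
cat >> h.py <<'E'
H=np.array([[-50,38],[-50,-38],[50,26],[50,-26]])/1000.
def fit(M,W):
    mc,wc=M.mean(0),W.mean(0);a=M-mc;b=W-wc
    t=np.arctan2((a[:,0]*b[:,1]-a[:,1]*b[:,0]).sum(),(a*b).sum());R=np.array([[np.cos(t),-np.sin(t)],[np.sin(t),np.cos(t)]])
    o=wc-R@mc; return o,np.degrees(t),((M@R.T+o)-W)*1000
E
cat > meas.py <<'E'
from h import *
for n in('top','scene'):
    z=np.load(f'pics/{n}0.npz');p,d=z['p'],z['d'];C=cloud(d,n);hsv=cv2.cvtColor(p,cv2.COLOR_RGB2HSV)
    br=((abs(hsv[...,0].astype(int)-22)<8)&(hsv[...,1]>120)).astype(np.uint8)
    u,v=(204,190) if n=='top' else (402,232)
    k,lab,st,ce=cv2.connectedComponentsWithStats(br)
    w=lab[v-28:v+28,u-28:u+28];l=np.bincount(w[w>0]).argmax();m=(lab==l).astype(np.uint8)
    cs,_=cv2.findContours(m,cv2.RETR_EXTERNAL,cv2.CHAIN_APPROX_NONE);fill=cv2.drawContours(m*0,cs,-1,1,-1)
    hull=cv2.convexHull(cs[0]);print(n,'bench z',np.median(C[v+35:v+45,u-40:u+40,2]))
    hi=(fill==1)&(m==0);hi=hi.astype(np.uint8);k,lb,s2,c2=cv2.connectedComponentsWithStats(hi)
    for i in range(1,k):
        q=ray(n,*c2[i],.003);print('  hole',c2[i].round(1),s2[i,4],p[lb==i].mean(),q.round(4)[:2])
    e=cv2.approxPolyDP(cs[0],2.2,True)[:,0];print('  corners',[(tuple(a),*ray(n,*a,.004)[:2].round(4)) for a in e])
    br_=(C[...,2]>.022)&(C[...,2]<.045)&(fill==1);print('  bridge',C[br_].mean(0),br_.sum(), 'minAreaRect',cv2.minAreaRect((C[br_][:,:2]*1000).astype(np.float32)))
    # pillars
    u,v=(371,225) if n=='top' else (172,240)
    b=np.zeros(d.shape,bool);b[v-45:v+40,u-45:u+40]=1
    t=(b&(C[...,2]>.0765)&(C[...,2]<.11)).astype(np.uint8);k,lb,s2,c2=cv2.connectedComponentsWithStats(t)
    for i in range(1,k):
        a=C[lb==i];print('  pil',c2[i].round(1),s2[i,4],a.mean(0).round(4),a[:,2].max().round(4))
E
python3 meas.py
```

```text
top bench z -0.0006916831108590982
  hole [202.  173.3] 7 95.47619047619048 [0.6747 0.2738]
  hole [217.  178.7] 7 99.71428571428571 [0.6554 0.2254]
  hole [204.1 181.1] 8 80.66666666666667 [0.6485 0.2666]
  hole [212. 191.] 1 87.0 [0.6153 0.2411]
  hole [189.7 196.4] 15 89.15555555555555 [0.5995 0.3118]
  hole [197.4 196.3] 7 80.14285714285714 [0.5992 0.2873]
  hole [186.1 200.1] 8 98.875 [0.5876 0.323 ]
  hole [192.3 202.7] 3 90.66666666666667 [0.5789 0.3032]
  hole [201. 206.] 1 76.66666666666667 [0.5674 0.2755]
  hole [208.1 208.3] 9 97.5925925925926 [0.5593 0.2529]
  corners [((np.int32(200), np.int32(170)), np.float64(0.6856), np.float64(0.2801)), ((np.int32(195), np.int32(182)), np.float64(0.6461), np.float64(0.2956)), ((np.int32(197), np.int32(184)), np.float64(0.6393), np.float64(0.2891)), ((np.int32(189), np.int32(186)), np.float64(0.6334), np.float64(0.3145)), ((np.int32(183), np.int32(202)), np.float64(0.5816), np.float64(0.3325)), ((np.int32(209), np.int32(212)), np.float64(0.5472), np.float64(0.2498)), ((np.int32(220), np.int32(177)), np.float64(0.6606), np.float64(0.21
[... 1479 characters left out ...]
p.float64(0.6922), np.float64(0.2772)), ((np.int32(416), np.int32(235)), np.float64(0.6408), np.float64(0.2985)), ((np.int32(420), np.int32(233)), np.float64(0.6384), np.float64(0.3112)), ((np.int32(416), np.int32(216)), np.float64(0.5856), np.float64(0.3356))]
  bridge [0.62179793 0.26793325 0.0297425 ] 127 minAreaRect ((617.8192138671875, 270.72833251953125), (12.783501625061035, 63.37709045410156), 67.01616668701172)
  pil [153.1 211.6] 25 [ 0.4376 -0.2677  0.0807] 0.0882
  pil [187.9 212.2] 25 [ 0.4653 -0.1961  0.0805] 0.0896
  pil [181. 223.] 1 [ 0.4899 -0.216   0.0769] 0.0769
  pil [146.8 245.6] 26 [ 0.5349 -0.2919  0.0807] 0.0904
  pil [171.8 246.2] 25 [ 0.5538 -0.2446  0.0808] 0.0889
```

```bash
python3 - <<'E'
from h import *
D={'plate top':[[.5876,.323],[.5593,.2529],[.6747,.2738],[.6554,.2254]],'plate scene':[[.5898,.3224],[.5613,.2528],[.6784,.2728],[.6583,.2247]],
'mov top':[[.4634,-.1959],[.4358,-.267],[.5504,-.2433],[.5319,-.2926]],'mov scene':[[.4653,-.1961],[.4376,-.2677],[.5538,-.2446],[.5349,-.2919]]}
for k,w in D.items():
    o,t,r=fit(H,np.array(w));c,s=np.cos(np.radians(t)),np.sin(np.radians(t));print(k,o.round(4),t.round(2),r.round(1).tolist(),'bridge',(o+np.array([-.004*c,-.004*s])).round(4))
print(camera_info('top').keys())
E
```

```text
plate top [0.6193 0.2688] -22.48 [[-0.0, 0.0], [-0.8, -0.1], [0.7, -0.1], [0.1, 0.2]] bridge [0.6156 0.2703]
plate scene [0.622  0.2682] -22.62 [[0.6, 0.1], [-0.1, -0.5], [-0.3, 0.1], [-0.2, 0.2]] bridge [0.6183 0.2697]
mov top [ 0.4954 -0.2497] -21.52 [[-0.6, -0.1], [-0.9, 0.3], [1.0, -0.6], [0.5, 0.4]] bridge [ 0.4917 -0.2482]
mov scene [ 0.4979 -0.2501] -21.36 [[-0.1, -0.4], [-0.1, 0.4], [0.1, 0.5], [0.1, -0.6]] bridge [ 0.4942 -0.2486]
dict_keys(['fx', 'fy', 'cx', 'cy', 'cam_to_world'])
```

```bash
python3 - <<'E'
import workcell
print([(n,getattr(workcell,n) if not callable(getattr(workcell,n)) else '()') for n in dir(workcell) if not n.startswith('_')])
E
```

```text
[('PlanningError', '()'), ('camera', '()'), ('camera_info', '()'), ('get_obs', '()'), ('job_done', '()'), ('tip_extent', 0.022)]
```

Call:
servo_tool(
  rows=[
    {"offset": [-0.48, -0.07, 0], "yaw": 0.006, "claw": 0},
    {"offset": [-0.96, -0.15, 0], "yaw": 0.006, "claw": 0},
    {"offset": [-0.96, -0.15, 0], "yaw": 0.006, "claw": 0},
  ],
  squeeze=40,
)

```text
time: 0.48
ee_pos: [0.2872, 0.4612, 0.2529]
tcp_rot: [-180.0, 0.0, 157.2]
wrist_force: [-0.3, -0.7, -0.2]
opening: 0.0851
grasp_force: 0.0
```

Call:
servo_tool(
  rows=[
    {"offset": [-0.48, -0.06, 0], "yaw": 0, "claw": 0},
    {"offset": [-0.95, -0.12, 0], "yaw": 0, "claw": 0},
  ],
)

```text
time: 0.72
ee_pos: [0.3686, 0.4151, 0.253]
tcp_rot: [-180.0, -0.0, 157.5]
wrist_force: [0.5, 0.8, 0.1]
opening: 0.0853
grasp_force: 0.0
```

Call:
servo_tool(
  rows=[
    {"offset": [-0.48, -0.06, 0], "yaw": 0, "claw": 0},
    {"offset": [-0.95, -0.12, 0], "yaw": 0, "claw": 0},
  ],
)

```text
time: 0.98
ee_pos: [0.4522, 0.3673, 0.253]
tcp_rot: [-180.0, -0.0, 157.5]
wrist_force: [0.3, 0.9, 0.0]
opening: 0.0853
grasp_force: 0.0
```

Call:
servo_tool(
  rows=[
    {"offset": [-0.48, -0.06, 0], "yaw": 0, "claw": 0},
    {"offset": [-0.95, -0.12, 0], "yaw": 0, "claw": 0},
    {"offset": [-0.95, -0.12, 0.5], "yaw": 0, "claw": 0.3},
    {"offset": [-0.95, -0.12, 0.5], "yaw": 0, "claw": 0.4},
    {"offset": [-0.95, -0.12, 0.5], "yaw": 0, "claw": 0.4},
  ],
)

```text
time: 1.6
ee_pos: [0.5342, 0.3209, 0.2049]
tcp_rot: [180.0, 0.0, 157.5]
wrist_force: [-0.2, 0.3, 0.5]
opening: 0.0516
grasp_force: 0.0
```

Call:
servo_tool(
  rows=[
    {"offset": [-0.48, -0.08, 0.3], "yaw": 0, "claw": 0.4},
    {"offset": [-0.96, -0.155, 0.7], "yaw": 0, "claw": 0.4},
    {"offset": [-0.96, -0.155, 0.95], "yaw": 0, "claw": 0.4},
    {"offset": [-0.96, -0.155, 0.95], "yaw": 0, "claw": 0.4},
    {"offset": [-0.96, -0.155, 0.95], "yaw": 0, "claw": 0.4},
  ],
)

```text
time: 2.22
ee_pos: [0.6177, 0.2702, 0.1113]
tcp_rot: [179.9, 0.1, 157.5]
wrist_force: [-0.8, 0.8, 0.1]
opening: 0.0516
grasp_force: 0.0
```

Call:
servo_tool(
  rows=[
    {"offset": [0, 0, 0.35], "yaw": 0, "claw": 0.4},
    {"offset": [0, 0, 0.6], "yaw": 0, "claw": 0.4},
    {"offset": [0, 0, 0.75], "yaw": 0, "claw": 0.4},
    {"offset": [0, 0, 0.75], "yaw": 0, "claw": 0.4},
    {"offset": [0, 0, 0.75], "yaw": 0, "claw": 0.6},
    {"offset": [0, 0, 0.75], "yaw": 0, "claw": 0.8},
    {"offset": [0, 0, 0.75], "yaw": 0, "claw": 1},
    {"offset": [0, 0, 0.75], "yaw": 0, "claw": 1},
    {"offset": [0, 0, 0.75], "yaw": 0, "claw": 1},
    {"offset": [0, 0, 0.75], "yaw": 0, "claw": 1},
  ],
  squeeze=60,
)

```text
time: 3.48
ee_pos: [0.618, 0.2694, 0.0348]
tcp_rot: [179.9, 0.1, 157.4]
wrist_force: [0.0, 0.6, 4.9]
opening: 0.0104
grasp_force: 59.6
```

Call:
servo_tool(
  rows=[
    {"offset": [0, 0, -0.1], "yaw": 0, "claw": 1},
    {"offset": [0, 0, -0.3], "yaw": 0, "claw": 1},
    {"offset": [0, 0, -0.6], "yaw": 0, "claw": 1},
    {"offset": [0, 0, -1], "yaw": 0, "claw": 1},
    {"offset": [0, 0, -1], "yaw": 0, "claw": 1},
    {"offset": [0, 0, -1], "yaw": 0, "claw": 1},
  ],
)

```text
time: 4.22
ee_pos: [0.6172, 0.2689, 0.1329]
tcp_rot: [-180.0, -0.0, 157.4]
wrist_force: [-1.0, -0.5, -4.1]
opening: 0.0106
grasp_force: 58.8
```

```bash
python3 - <<'E'
from h import *
p,d=snap('scene','s1'); cv2.imwrite('pics/s1c.png',cv2.resize(p[120:300,260:500,::-1],(720,540),interpolation=cv2.INTER_CUBIC)); print(get_obs()['opening'],get_obs()['wrist_force'])
E
```

```text
0.010478109299858438 [-0.31105222 -0.39639674 -4.1580291 ]
```

View pics/s1c.png

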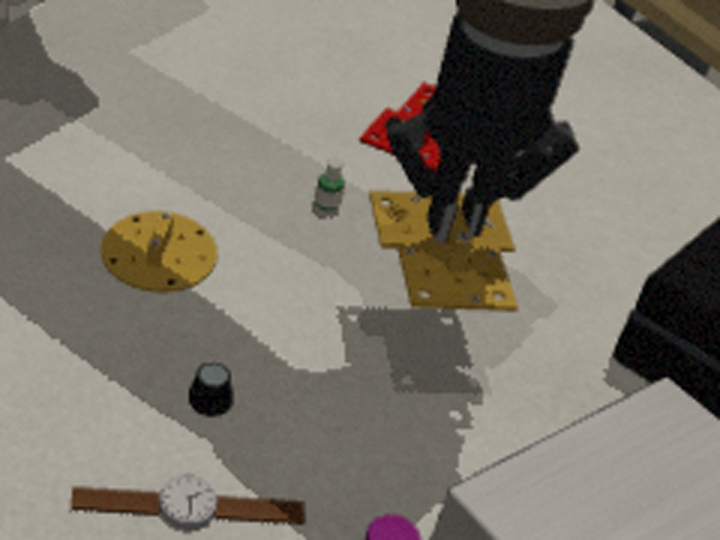

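The plate hangs level on the bar (crop, corners about (372,192) to (517,308)); nothing else moved. Now carry it over.

Call:
servo_tool(
  rows=[
    {"offset": [0, 0, -0.3], "yaw": 0, "claw": 1},
    {"offset": [-0.05, -0.3, -0.6], "yaw": 0, "claw": 1},
    {"offset": [-0.1, -0.6, -0.7], "yaw": 0, "claw": 1},
    {"offset": [-0.15, -0.9, -0.7], "yaw": 0, "claw": 1},
  ],
)

```text
time: 4.78
ee_pos: [0.5963, 0.1793, 0.2029]
tcp_rot: [-180.0, -0.0, 157.5]
wrist_force: [0.7, -0.1, -3.3]
opening: 0.0106
grasp_force: 59.2
```

Call:
servo_tool(
  rows=[
    {"offset": [-0.05, -0.3, 0], "yaw": 0, "claw": 1},
    {"offset": [-0.1, -0.6, 0], "yaw": 0, "claw": 1},
    {"offset": [-0.15, -0.9, 0], "yaw": 0, "claw": 1},
  ],
)

```text
time: 5.15
ee_pos: [0.5751, 0.0902, 0.2016]
tcp_rot: [-179.9, -0.1, 157.4]
wrist_force: [-0.2, -0.4, -4.2]
opening: 0.0102
grasp_force: 59.2
```

Call:
servo_tool(
  rows=[
    {"offset": [-0.05, -0.3, 0], "yaw": 0, "claw": 1},
    {"offset": [-0.1, -0.6, 0], "yaw": 0, "claw": 1},
    {"offset": [-0.15, -0.9, 0], "yaw": 0, "claw": 1},
  ],
)

```text
time: 5.52
ee_pos: [0.5544, 0.0014, 0.2017]
tcp_rot: [-179.9, -0.1, 157.4]
wrist_force: [0.2, 0.3, -3.6]
opening: 0.0106
grasp_force: 59.2
```

Call:
servo_tool(
  rows=[
    {"offset": [-0.05, -0.3, 0], "yaw": 0, "claw": 1},
    {"offset": [-0.1, -0.6, 0], "yaw": 0, "claw": 1},
    {"offset": [-0.15, -0.9, 0], "yaw": 0, "claw": 1},
  ],
)

```text
time: 5.9
ee_pos: [0.5337, -0.0873, 0.2017]
tcp_rot: [-180.0, -0.1, 157.4]
wrist_force: [-1.0, -0.4, -4.5]
opening: 0.0105
grasp_force: 59.2
```

Call:
servo_tool(
  rows=[
    {"offset": [-0.05, -0.3, 0], "yaw": 0, "claw": 1},
    {"offset": [-0.1, -0.6, 0], "yaw": 0, "claw": 1},
    {"offset": [-0.15, -0.9, 0], "yaw": 0, "claw": 1},
    {"offset": [-0.15, -0.9, 0], "yaw": 0, "claw": 1},
    {"offset": [-0.15, -0.9, 0], "yaw": 0, "claw": 1},
  ],
)

```text
time: 6.52
ee_pos: [0.5137, -0.1749, 0.2024]
tcp_rot: [180.0, -0.1, 157.4]
wrist_force: [0.3, 0.3, -3.2]
opening: 0.0104
grasp_force: 59.3
```

Call:
servo_tool(
  rows=[
    {"offset": [-0.03, -0.3, 0], "yaw": -0.003, "claw": 1},
    {"offset": [-0.07, -0.6, 0], "yaw": -0.006, "claw": 1},
    {"offset": [-0.1, -0.76, 0.2], "yaw": -0.006, "claw": 1},
    {"offset": [-0.1, -0.76, 0.47], "yaw": -0.006, "claw": 1},
    {"offset": [-0.1, -0.76, 0.47], "yaw": -0.006, "claw": 1},
    {"offset": [-0.1, -0.76, 0.47], "yaw": -0.006, "claw": 1},
  ],
)

```text
time: 7.28
ee_pos: [0.4945, -0.2487, 0.1572]
tcp_rot: [180.0, 0.0, 158.6]
wrist_force: [-0.2, -0.4, -3.5]
opening: 0.0106
grasp_force: 59.4
```

```bash
python3 - <<'E'
from h import *
q,_=snap('top','t2');p,d=snap('scene','s2'); 
a=cv2.resize(q[165:285,310:430,::-1],(400,400),interpolation=cv2.INTER_CUBIC);b=cv2.resize(p[150:270,110:230,::-1],(400,400),interpolation=cv2.INTER_CUBIC)
cv2.imwrite('pics/c2.png',np.hstack([a,b])); print(get_obs()['ee_pos'],get_obs()['tcp_rot'])
E
```

```text
[ 0.4947184  -0.24908068  0.15763091] [-1.79993008e+02  1.02621660e-01  1.58572243e+02]
```

View pics/c2.png

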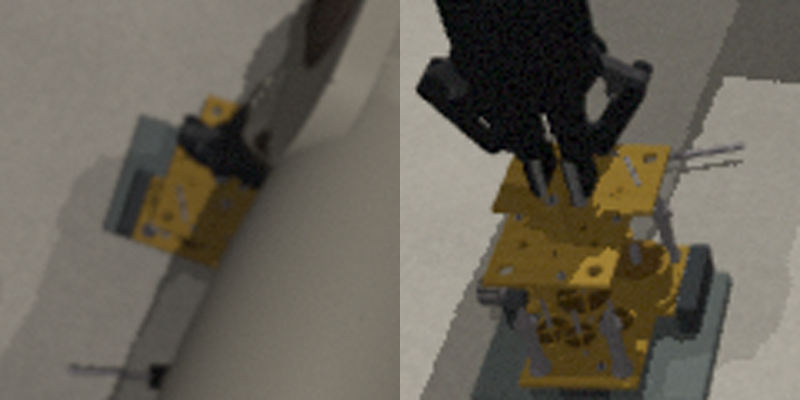

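```bash
cat > m2.py <<'E'
from h import *
import sys
tag,zt=sys.argv[1],float(sys.argv[2])   # zt: plate top
z=np.load(f'pics/{tag}.npz');p,d=z['p'],z['d'];C=cloud(d,'scene');hsv=cv2.cvtColor(p,cv2.COLOR_RGB2HSV)
br=(abs(hsv[...,0].astype(int)-22)<8)&(hsv[...,1]>110)
m=(br&(abs(C[...,2]-zt)<.012)).astype(np.uint8);m[:150]=0;m[290:]=0;m[:,:110]=0;m[:,230:]=0
print('z',np.median(C[m>0][:,2]),m.sum(),'plane',np.linalg.lstsq(np.c_[C[m>0][:,:2],np.ones(m.sum())],C[m>0][:,2],rcond=None)[0])
o0=np.array([.4979,-.2501]);t=np.radians(-21.36);R=np.array([[np.cos(t),-np.sin(t)],[np.sin(t),np.cos(t)]])
ys,xs=np.nonzero(m);W=np.array([ray('scene',u,v,zt)[:2] for u,v in zip(xs,ys)]);L=(W-o0)@R*1000
b=lambda v:np.round(v,1)
# edges in the movement frame (mm): per-pixel-row extremes, half pixel ~1 mm
for lo,hi in((15,55),(-55,-10)):
    s=(L[:,0]>lo)&(L[:,0]<hi);Q=L[s]
    for k0 in range(lo,hi,10):
        r=Q[(Q[:,0]>=k0)&(Q[:,0]<k0+10)]
        if len(r)>5:print('x',k0,'y',b(np.sort(r[:,1])[[0,1,2,-3,-2,-1]]))
for k0 in range(-48,48,12):
    r=L[(L[:,1]>=k0)&(L[:,1]<k0+12)]
    if len(r)>5:print('y',k0,'x',b(np.sort(r[:,0])[[0,1,2,-3,-2,-1]]))
# hole candidates
f=cv2.morphologyEx(m,cv2.MORPH_CLOSE,np.ones((5,5)))&(1-m);k,lb,s2,c2=cv2.connectedComponentsWithStats(f)
for i in range(1,k):
    if s2[i,4]>2:print('hole',c2[i].round(1),s2[i,4],b((ray('scene',*c2[i],zt-.001)[:2]-o0)@R*1000))
E
python3 m2.py s2 .1266
```

```text
z 0.12553708673153252 1346 plane [-0.00142943 -0.00326348  0.12557245]
x 15 y [-35.7 -35.3 -34.5  37.8  38.4  38.5]
x 25 y [-36.1 -35.3 -34.9  38.2  38.8  39. ]
x 35 y [-36.1 -35.7 -35.3  37.4  38.   38.6]
x 45 y [-35.7 -34.9 -34.5  37.3  37.9  38.4]
x -55 y [-46.7 -20.9 -20.1  48.9  49.8  50.4]
x -45 y [-47.1 -46.2 -45.9  49.5  50.1  50.7]
x -35 y [-47.4 -46.6 -45.7  48.4  49.3  49.9]
x -25 y [-47.3 -46.9 -46.4  49.   49.6  50.2]
x -15 y [-45.6 -43.5 -41.5  47.3  48.7  49.3]
y -48 x [-46.2 -43.1 -43.1  28.4  42.3  55.8]
y -36 x [-59.8 -27.6 -24.5  63.5  63.6  63.6]
y -24 x [-56.6 -56.5 -53.4  63.2  63.3  63.3]
y -12 x [-4.3 13.4 13.5 65.4 65.5 65.5]
y 0 x [-51.1 -50.8 -47.8  65.2  65.3  65.3]
y 12 x [-61.1 -61.1 -61.   64.9  65.   65. ]
y 24 x [-61.4 -61.4 -61.3  64.6  64.7  64.7]
y 36 x [-58.5 -58.5 -58.4  61.7  61.8  64.4]
hole [174.  195.5] 4 [-53.9  15.1]
hole [170. 196.] 3 [-52.1   7. ]
hole [179.2 200.6] 20 [-37.9  29.7]
hole [184.8 197.4] 5 [-48.5  39.3]
hole [152. 212.] 3 [ -1.9 -18.4]
hole [163.5 211. ] 4 [-5.5  4.3]
hole [141.2 214.8] 4 [  6.7 -38. ]
hole [145.  214.5] 6 [  5.8 -30.6]
hole [174.4 215.2] 5 [ 6.2 29.2]
hole [158. 217.] 3 [12.3 -2.6]
hole [141.7 230.6] 7 [ 50.7 -24.7]
hole [168.3 231.4] 7 [51.6 27.3]
hole [157.8 232.4] 5 [54.7  7.6]
```

Scene crop: plate level above the movement, visible holes at about (141.7,230.6), (168.3,231.4), (184.8,197.4). It sits about 1 mm too far in x and y, so I correct that and go lower.

Call:
servo_tool(
  rows=[
    {"offset": [0.01, -0.011, 0.1], "yaw": 0, "claw": 1},
    {"offset": [0.01, -0.011, 0.2], "yaw": 0, "claw": 1},
    {"offset": [0.01, -0.011, 0.28], "yaw": 0, "claw": 1},
    {"offset": [0.01, -0.011, 0.28], "yaw": 0, "claw": 1},
    {"offset": [0.01, -0.011, 0.28], "yaw": 0, "claw": 1},
  ],
)

```text
time: 8.0
ee_pos: [0.4928, -0.2501, 0.1285]
tcp_rot: [180.0, 0.0, 158.5]
wrist_force: [-0.5, -0.1, -3.9]
opening: 0.0105
grasp_force: 59.4
```

```bash
python3 - <<'E'
from h import *
p,d=snap('scene','s3'); b=cv2.resize(p[180:280,105:225,::-1],(720,600),interpolation=cv2.INTER_CUBIC)
cv2.imwrite('pics/c3.png',b); o=get_obs();print(o['ee_pos'],o['tcp_rot'],o['wrist_force'])
E
python3 m2.py s3 .0985
```

```text
[ 0.49285261 -0.25010741  0.1286082 ] [-1.79996568e+02  2.69259245e-02  1.58524168e+02] [ 0.02871954 -0.13702265 -3.16769179]
z 0.09642310201153403 1305 plane [-0.00175137 -0.00213569  0.0968996 ]
x 15 y [-36.9 -36.2 -35.7  35.8  36.4  37. ]
x 25 y [-37.4 -37.1 -36.6  36.2  36.8  37.4]
x 35 y [-37.6 -36.8 -36.3  35.9  36.5  37.1]
x 45 y [-37.7 -37.3 -36.5  36.3  36.9  37.5]
x -55 y [-48.7 -46.6 -22.3  47.2  47.8  48.4]
x -45 y [-49.1 -48.3 -47.9  46.9  47.5  48.1]
x -35 y [-48.7 -47.9 -47.4  47.1  47.7  48.3]
x -25 y [-49.1 -48.3 -47.5  47.4  48.   48.9]
x -15 y [-48.7 -47.9 -46.6  47.1  48.6  49.1]
y -48 x [-45.3 -42.2 -42.1  53.7  56.4  59. ]
y -36 x [-62.  -58.7 -26.8  64.2  64.2  64.3]
y -24 x [-58.8 -55.6 -52.4  63.9  63.9  64. ]
y -12 x [-3.5 -0.6  2.3 63.6 63.6 63.7]
y 0 x [-46.9 -46.8 -46.8  63.2  63.3  63.3]
y 12 x [-60.1 -60.  -60.   62.9  63.   63. ]
y 24 x [-60.5 -60.4 -60.3  62.6  62.7  62.7]
y 36 x [-60.8 -60.7 -60.7  54.5  57.1  59.8]
hole [180.9 210.3] 19 [-38.1  28.5]
hole [186. 207.] 3 [-48.7  37.3]
hole [165.5 221. ] 4 [-4.6  3. ]
hole [144. 224.] 3 [  5.3 -39.3]
hole [147.5 224.5] 4 [  6.6 -31.7]
hole [176.7 225.3] 3 [ 7.4 29. ]
hole [144.5 240.5] 6 [ 51.2 -25.7]
hole [160.3 242. ] 7 [54.4  6.6]
hole [170.2 240.6] 5 [50.1 25.3]
```

View pics/c3.png

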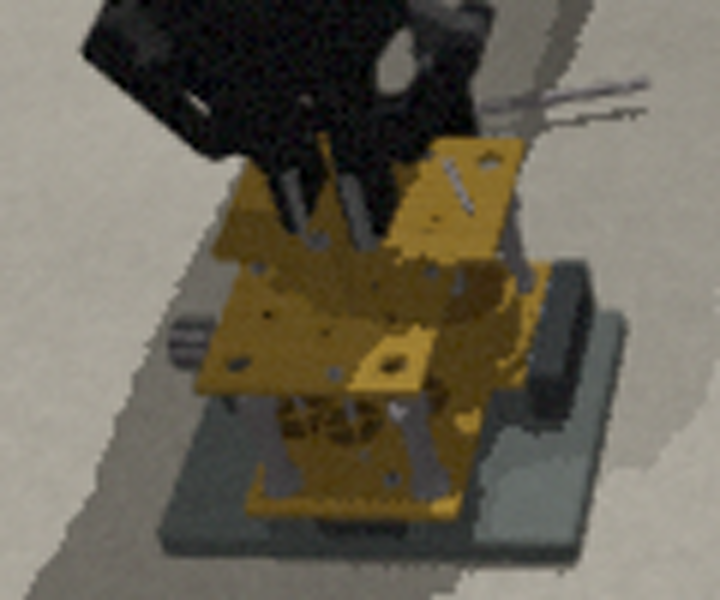

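The view shows the plate's holes (144.5,240.5), (170.2,240.6), (186,207) in line with the pillars to within about 1 mm, level, just above the pin tips. I lower it slowly while watching the force.

Call:
servo_tool(
  rows=[
    {"offset": [0, 0.002, 0.02], "yaw": 0, "claw": 1},
    {"offset": [0, 0.002, 0.04], "yaw": 0, "claw": 1},
    {"offset": [0, 0.002, 0.06], "yaw": 0, "claw": 1},
    {"offset": [0, 0.002, 0.08], "yaw": 0, "claw": 1},
    {"offset": [0, 0.002, 0.08], "yaw": 0, "claw": 1},
  ],
)

```text
time: 8.68
ee_pos: [0.4927, -0.2498, 0.1201]
tcp_rot: [180.0, -0.0, 158.5]
wrist_force: [-0.4, 1.5, -4.3]
opening: 0.0107
grasp_force: 59.4
```

```bash
python3 - <<'E'
from h import *
p,d=snap('scene','s4'); o=get_obs();print(o['ee_pos'],o['tcp_rot'],o['wrist_force'],o['torque'])
E
```

```text
[ 0.49277016 -0.24977292  0.12019447] [ 1.79994664e+02 -8.18673240e-03  1.58528773e+02] [ 0.2728556  -0.11639056 -4.58717434] [ 0.02423365 -0.08158188  0.03523086]
```

Call:
servo_tool(
  rows=[
    {"offset": [0, 0, 0.01], "yaw": 0, "claw": 1},
    {"offset": [0, 0, 0.02], "yaw": 0, "claw": 1},
    {"offset": [0, 0, 0.03], "yaw": 0, "claw": 1},
    {"offset": [0, 0, 0.03], "yaw": 0, "claw": 1},
  ],
)

```text
time: 9.22
ee_pos: [0.4928, -0.2498, 0.1172]
tcp_rot: [180.0, 0.0, 158.5]
wrist_force: [0.4, -0.0, -4.0]
opening: 0.0107
grasp_force: 59.4
```

```bash
python3 - <<'E'
from h import *
o=get_obs();print(o['ee_pos'],o['tcp_rot'],o['wrist_force'],o['torque'])
p,d=snap('scene','s5'); b=cv2.resize(p[180:280,105:225,::-1],(720,600),interpolation=cv2.INTER_CUBIC)
cv2.imwrite('pics/c5.png',b)
E
```

```text
[ 0.49281173 -0.24982913  0.11722579] [1.79998433e+02 3.40420617e-03 1.58526481e+02] [ 0.37996756 -0.04260073 -3.98567197] [ 0.0757755  -0.21672762  0.0530698 ]
```

View pics/c5.png

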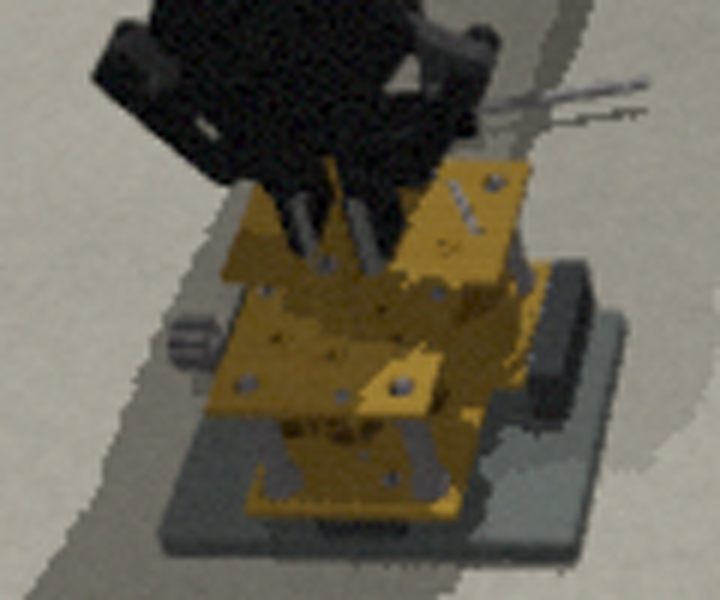

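The pin ends show grey inside the holes at crop (246,383), (401,385) and (494,183), with no contact force so far. Continuing down.

Call:
servo_tool(
  rows=[
    {"offset": [0, 0, 0.01], "yaw": 0, "claw": 1},
    {"offset": [0, 0, 0.02], "yaw": 0, "claw": 1},
    {"offset": [0, 0, 0.03], "yaw": 0, "claw": 1},
    {"offset": [0, 0, 0.03], "yaw": 0, "claw": 1},
  ],
)

```text
time: 9.78
ee_pos: [0.4928, -0.2498, 0.1142]
tcp_rot: [180.0, -0.0, 158.5]
wrist_force: [1.5, 0.3, -3.3]
opening: 0.0105
grasp_force: 59.4
```

Call:
servo_tool(
  rows=[
    {"offset": [0, 0, 0.005], "yaw": 0, "claw": 1},
    {"offset": [0, 0, 0.01], "yaw": 0, "claw": 1},
    {"offset": [0, 0, 0.01], "yaw": 0, "claw": 1},
  ],
)

```text
time: 10.15
ee_pos: [0.4928, -0.2498, 0.1133]
tcp_rot: [180.0, 0.0, 158.5]
wrist_force: [1.1, 0.6, -3.3]
opening: 0.0104
grasp_force: 59.5
```

Slight sideways force (about 1 N) only; half-millimetre steps until the weight is carried.

Call:
servo_tool(
  rows=[
    {"offset": [0, 0, 0.005], "yaw": 0, "claw": 1},
    {"offset": [0, 0, 0.005], "yaw": 0, "claw": 1},
    {"offset": [0, 0, 0.005], "yaw": 0, "claw": 1},
  ],
)

```text
time: 10.52
ee_pos: [0.4928, -0.2498, 0.1128]
tcp_rot: [-180.0, 0.0, 158.5]
wrist_force: [1.2, -0.0, -2.9]
opening: 0.0107
grasp_force: 59.5
```

Call:
servo_tool(
  rows=[
    {"offset": [0, 0, 0.004], "yaw": 0, "claw": 1},
    {"offset": [0, 0, 0.004], "yaw": 0, "claw": 1},
    {"offset": [0, 0, 0.004], "yaw": 0, "claw": 1},
  ],
)

```text
time: 10.9
ee_pos: [0.4928, -0.2499, 0.1128]
tcp_rot: [-180.0, 0.0, 158.5]
wrist_force: [-2.3, 2.1, 2.2]
opening: 0.0106
grasp_force: 60.1
```

Force rose by about 5 N at exactly the predicted height (0.1128): seated. Open, check, then retreat.

Call:
servo_tool(
  rows=[
    {"offset": [0, 0, 0], "yaw": 0, "claw": 0.84},
    {"offset": [0, 0, 0], "yaw": 0, "claw": 0.75},
    {"offset": [0, 0, 0], "yaw": 0, "claw": 0.6},
    {"offset": [0, 0, 0], "yaw": 0, "claw": 0.5},
    {"offset": [0, 0, 0], "yaw": 0, "claw": 0.5},
  ],
  squeeze=20,
)

```text
time: 11.52
ee_pos: [0.4928, -0.2498, 0.1124]
tcp_rot: [-180.0, -0.0, 158.5]
wrist_force: [0.6, -0.2, 0.1]
opening: 0.0426
grasp_force: 0.0
```

Call:
servo_tool(
  rows=[
    {"offset": [0, 0, -0.2], "yaw": 0, "claw": 0.5},
    {"offset": [0, 0, -0.6], "yaw": 0, "claw": 0.5},
    {"offset": [0, 0, -1], "yaw": 0, "claw": 0.5},
    {"offset": [0, 0, -1], "yaw": 0, "claw": 0.5},
  ],
)

```text
time: 12.02
ee_pos: [0.4938, -0.2504, 0.2158]
tcp_rot: [-180.0, 0.3, 158.5]
wrist_force: [0.6, 0.6, -0.9]
opening: 0.0429
grasp_force: 0.0
```

Call:
servo_tool(
  rows=[
    {"offset": [0, 0.4, -0.3], "yaw": 0, "claw": 0.5},
    {"offset": [0, 0.9, -0.3], "yaw": 0, "claw": 0.5},
    {"offset": [0, 0.9, -0.3], "yaw": 0, "claw": 0.5},
  ],
)

```text
time: 12.4
ee_pos: [0.5265, -0.1636, 0.2416]
tcp_rot: [180.0, -0.0, 158.7]
wrist_force: [0.2, -0.1, -0.7]
opening: 0.0426
grasp_force: 0.0
```

```bash
python3 - <<'E'
from h import *
p,d=snap('scene','s6'); b=cv2.resize(p[180:280,105:225,::-1],(720,600),interpolation=cv2.INTER_CUBIC)
cv2.imwrite('pics/c6.png',b); o=get_obs();print(o['ee_pos'],o['wrist_force'],o['time'])
E
python3 m2.py s6 .082
```

```text
[ 0.52597623 -0.16488634  0.24143507] [-0.41066607  0.05042434  0.21917552] 12.45
z 0.08090448396527294 1483 plane [-0.00372947 -0.000113    0.08286896]
x 15 y [-37.6 -37.1 -36.3  35.9  36.5  37.4]
x 25 y [-37.3 -36.8 -36.1  36.2  36.8  37.1]
x 35 y [-37.1 -36.6 -36.3  35.9  36.5  37.4]
x 45 y [-37.6 -36.8 -36.1  36.2  36.8  37.1]
x -55 y [-48.6 -48.1 -47.2  47.2  47.8  48.4]
x -45 y [-49.  -48.2 -47.7  46.8  47.4  48. ]
x -35 y [-49.5 -48.7 -47.8  46.4  47.   47.6]
x -25 y [-49.6 -49.2 -48.8  47.8  48.2  48.8]
x -15 y [-48.  -45.8 -43.7  44.1  46.3  48.4]
y -48 x [-60.1 -60.  -59.8  52.3  55.   57.7]
y -36 x [-60.4 -60.3 -60.3  62.8  62.9  62.9]
y -24 x [-60.5 -60.4 -57.3  62.5  62.6  62.6]
y -12 x [-61.1 -61.  -57.8  62.2  62.3  62.3]
y 0 x [-61.4 -61.3 -61.2  61.9  61.9  62. ]
y 12 x [-61.7 -61.7 -61.6  61.6  61.6  61.7]
y 24 x [-62.  -62.  -61.9  63.7  63.8  63.9]
y 36 x [-62.3 -62.2 -62.1  55.8  61.1  63.7]
hole [152.8 210.1] 12 [-54.3 -40.2]
hole [187.1 211.1] 10 [-53.1  36.2]
hole [176.5 210.5] 4 [-54.4  12.4]
hole [182.1 215.6] 19 [-38.7  28.1]
hole [149.5 229.5] 4 [  5.1 -31.7]
hole [178.  230.2] 4 [ 5.7 28.5]
hole [146.1 244.4] 14 [ 46.8 -27.4]
hole [171.8 245. ] 13 [47.2 24.9]
hole [162.2 247. ] 5 [53.   6.7]
```

View pics/c6.png

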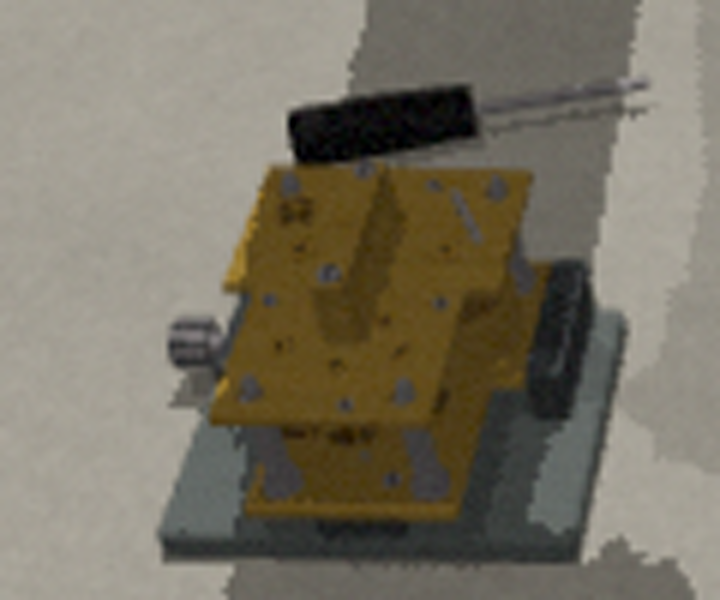

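All four pins stand through their holes (crop (288,183), (497,187), (250,388), (403,390)). The plate's top measures about 0.081 m against the expected 0.082 m, level to 0.004 rad, and the gripper is clear.

```bash
python3 -c "
from workcell import *
print(job_done())"
```

```text
the job is handed in; nothing more can be done
None
```

The back plate is on the movement, narrow end over the narrow pair, lying level on all four pillar shoulders and released; no other loose thing was touched, and the job was handed in at about 12.5 s (no verdict was returned).

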